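# Set the stirrer's speed selector and start it

### The job

Set the bench stirrer's speed for the jar of medium: with a fingertip push the selector lever round, click by click and without forcing it, until it rests in the click position that points at the orange stud, and take the finger off it. Then press the green start button fully down with a fingertip and let it come up again. Do not press the button at any other speed, and leave the jar on the stirrer and the things lying round it where they are; nothing is to be picked up.

Things in the scene. Friction and masses are not known exactly. Their poses are not given: they have to be found in the camera images.
- stirrer: bench stirrer, a white casing fixed to the table, 180 (x) x 330 (y) x 50 mm high; origin at the centre of its underside; x to its back, y to its left. In its frame: selector axis at x 0, y -70 mm, amid a flat black dial face 158 mm across; start button at x -58, y 38; steel plate with the jar, 100 mm across, 58 mm up, at x 0, y 105
- selector (a joint): selector lever's angle in rad, growing clockwise from above; at 0 it points along the stirrer's +x. 11 click positions, every 30 degrees from -150 to 150, stops 3 degrees beyond. A sprung detent holds it: about 3 N at 40 mm from the axis moves it; past half way it snaps on into the next position, ahead of the finger, and stays. It starts at -30, 0 or 30 degrees
- selector_axis (a point): point on the selector's vertical axis, 20 mm above the casing's top, at mid height of the lever. The grey lever is an upright bar 12 mm thick, from 8 to 32 mm above the casing, reaching from 12 mm behind the axis to 60 mm in front (pointing end, white line on top). Hub 32 mm across; its foot 44 mm across, 8 mm high
- selector_point (a point): the point to which the lever points, on the ring of studs, 70 mm from the axis, 10 mm beyond the lever's end; it turns with the lever
- stud_orange: orange stud marking the wanted speed, a flat disc 15 mm across, 2.5 mm high, on the dial face; origin at the centre of its underside, 70 mm from the selector's axis, at the -120, -90, 90 or 120 degree position. White studs 9 mm across mark the other positions. Studs are flat marks that never block a finger
- start_button (a joint): travel of the green start button in m: 0 up, 0.006 fully down, a spring returns it; fully down takes 5 N; it counts as pressed beyond 4 mm
- start_button_top (a point): centre of the top of the green start button, 28 mm across, 22 mm above the casing; it is pressed straight down and stands 10 mm proud of a black round housing 44 mm across
- jar: glass jar of medium, 62 mm across and 74 mm high, standing loose on the stirrer's steel plate; origin at the centre of its underside
- tube: paint tube with a rose band, 38 x 118 x 29 mm, lying loose on the table to the right of the stirrer; origin at the centre of its underside
- orange_jar: paint jar with an orange band and white lid, 58 mm across and 66 mm high, standing loose on the table behind the stirrer; origin at the centre of its underside
- dippers: twin steel dipper cups, 39 x 81 x 22 mm, standing loose on the table to the left of the stirrer; origin at the centre of its underside
Things that resemble listed ones, but are neither listed nor needed, are in the scene too. Leave any blue or yellow look-alike of the jar alone.

How it is judged:
By the outcome, as a careful person would: the job done as asked, in the order asked, and still so for the second after the job is handed in, with the robot touching nothing.
It also fails if it takes over 64 s, if anything falls off the work surface, if the arm or the gripper's body presses on something with over 40 N, if the wrist force passes 120 N, or if a joint passes its speed limit or range.

### The arm

A 7-joint arm with a two-finger parallel gripper is mounted at the origin on a cart in front of the work surface, level with it; the furniture and walls round the work are solid. World frame = base frame: x ahead of the robot, y to its left, z up, the work surface at z = 0. Lengths are in m, angles in rad, forces in N, time in s.
With the tool pointing down it reaches from about 0.35 to 0.9 m from the base axis. Payload 7.2 kg.
Tool frame: the origin (TCP) lies at the very end of the fingers, on their centre line; the grasp point (between the pads) lies 19 mm behind it; z points along the fingers, y is the direction in which the jaws open and shut (so a half turn about z gives the same grasp; the last joint's range is limited). The gripper opens to 85 mm and grips with 20 to 120 N. Pads are 22 mm wide; open, the fingers measure 114 mm over their backs; the gripper's body (76 mm by 85 mm) begins 54 mm behind the grasp point. The pads swing forward as they close: fully open they stand 13 mm farther back than shut.
Start: joints at [1.214, 0.411, -0.013, 1.596, 0.006, 1.134, -0.082], TCP at [0.178, -0.599, 0.231] pointing down, gripper open.
Joint ranges: [-2.95, 2.95], [-0.29, 1.99], [-1.47, 1.44], [0.14, 2.54], [-1.03, 4.17], [0.13, 1.85], [-2.86, 2.86]. Speed limits (rad/s): [2.39, 2.39, 3.01, 3.01, 3.14, 3.14, 3.14].

### API

Orientations are given as a 3x3 rotation matrix whose columns are the frame's x, y, z axes.
In Python, from cell import arm gives the robot as it stands.
- The arm moves only by the tool step_arm, never from a script. Its argument "deltas" is a list of rows, each a list of 2 entries, a list of its own where there are three numbers: the shift along the tool's x, y, z in mm, then the turn about the tool's z in rad. In form: [[[dx, dy, dz], spin], ...]. A call has 1 to 20 rows; each row shifts and turns the commanded pose from where the row before left it, along the tool's axes as they then stand; what a row does not reach is not made up. A row lasts 1/10 s, in which the tool goes at most 50 mm and 8.59 degrees, less where a joint would pass 70% of its speed; a pose out of reach is approached as far as the arm can. A call with a gripper value outside its range is refused whole. "hand" is the finger opening in mm, from 0 to 85.4, set as the call begins (left out, the last holds). The fingers move at their own pace and stop on an object; "grip_force" is the grip in N (left out, the last holds). Time passes only in rows, so rows that do not move let the fingers close. It gives the time, the measured TCP pose, the force and the opening at its end, in the units of the state.
- arm.get_obs(): the state, without advancing time (a new reading comes with each control period).
- arm.read_camera(name): name is "scene" or "top"; returns a dict with "img" (400x640x3 uint8, red, green, blue), "range_z" (400x640 float32, m along the optical axis (not along the pixel's ray), 0 where there is no reading), "mtx" (3x3 intrinsics, pixels), "pose" (4x4, takes a point from camera to world coordinates). Camera axes: x right, y up, looking along -z (the intrinsics and any distortion apply to the point x, -y, -z); pixel columns grow to the right and rows downward; lengths in m; the calibration is good to about 2 mm. A picture is of the moment at which its call begins.
- arm.job_done(): hands the job in, once; it reports no verdict.
Trained networks look in a picture, given as the dict that the camera call returned (one of the last four; its "shot" number tells which), for a name from the list of things; names that differ only in an ending like _2 or _b are one class to them, and where a whole thing is asked for, a point or a joint stands for the part that bears it (a point fixed in the world has none). Each returns a list of dicts, best first, with "score" (0 to 1); they miss things now and then, are a little off and sometimes report something else, mostly with a low value. They report only what shows in the picture. A call takes as long as a camera call. They do not tell look-alikes from the thing itself.
- arm.look_for(picture, query): "location" ([x, y, z] in m, in world coordinates, good to about 4 mm: the middle of the surface that is visible of it).
- arm.outline_of(picture, query): "pixels" (400x640 bool, what is visible of it).
- arm.pinpoint(picture, query): "location" ([x, y, z] in m, in world coordinates, good to about 4 mm: a listed point, or the origin of a listed thing).
The state is a dict: "clock": time; "joint_positions": joint angles; "qd": joint speeds; "joint_efforts": joint torques, N m; "eef_pos": TCP position; "tool_rot": TCP orientation; "wrist_force": force on the tool from outside, world axes, zero at the start; "torque": the same for the moment, N m; "grip_width": finger opening in m.
Only numpy, scipy, OpenCV 4.12 (cv2) and the standard library are available. Lean on these libraries where they do the work, as an engineer would, in place of code of your own. Each camera call takes 0.05 s, during which the arm holds its last target.

## Working session

There is one attempt and no reset: what is moved stays moved. The work goes in short steps, Python scripts to look and compute and a tool call to move; the robot and the scene stay as the last step left them, time stands still between calls to the robot, and variables do not carry over. Pictures are saved under pics/ and viewed, and the job is handed in when it is done.

Besides the shell and the picture viewer there is one more tool, called after ">>>" by a JSON object that holds its "api" and its "payload". step_arm: Moves the arm, as the interface text tells. Its arguments: {"type":"object","properties":{"deltas":{"type":"array","items":{"type":"array"}},"hand":{"type":"number"},"grip_force":{"type":"number"}},"required":["deltas"]}

```bash
mkdir -p pics; cat > h.py <<'E'
import numpy as np, cv2, pickle
from cell import arm
def shot(name, fn):
    p=arm.read_camera(name); cv2.imwrite(fn, p["img"][:,:,::-1]); return p
def proj(p,X):
    T=np.linalg.inv(p["pose"]); c=T[:3,:3]@np.array(X)+T[:3,3]
    u=p["mtx"]@np.array([c[0],-c[1],-c[2]]); return u[:2]/u[2]
def unproj(p,u,v):
    z=p["range_z"][v,u]; K=p["mtx"]; r=np.linalg.inv(K)@np.array([u,v,1])*z
    return (p["pose"]@np.array([r[0],-r[1],-r[2],1]))[:3]
def onplane(p,u,v,zp):
    r=np.linalg.inv(p["mtx"])@np.array([u,v,1]); d=p["pose"][:3,:3]@np.array([r[0],-r[1],-r[2]]); o=p["pose"][:3,3]
    return o+d*(zp-o[2])/d[2]
E
python3 - <<'E'
from h import *
np.set_printoptions(precision=4,suppress=True)
for n in ["top","scene"]:
    p=shot(n,f"pics/{n}0.png")
    print(n,p["pose"],p["mtx"])
    for q in ["stirrer","selector_axis","selector_point","stud_orange","start_button_top","jar","tube","orange_jar","dippers"]:
        print(q,[(round(d["score"],2),np.round(d["location"],4)) for d in arm.pinpoint(p,q)[:3]])
o=arm.get_obs();print(o)
E
```

```text
top [[-0.0292  0.9823 -0.1849  0.4211]
 [-0.9996 -0.0283  0.0076  0.0603]
 [ 0.0023  0.1851  0.9827  1.0449]
 [ 0.      0.      0.      1.    ]] [[430.7195   0.     318.9781]
 [  0.     430.7195 200.6661]
 [  0.       0.       1.    ]]
stirrer [(0.74, array([0.5642, 0.0939, 0.0049]))]
selector_axis [(0.7, array([0.5579, 0.0267, 0.0673]))]
selector_point [(0.94, array([0.6161, 0.0516, 0.0521]))]
stud_orange [(0.57, array([ 0.5479, -0.0454,  0.0497]))]
start_button_top [(0.66, array([0.5129, 0.1379, 0.071 ]))]
jar [(0.98, array([0.4845, 0.3407, 0.0009])), (0.9, array([0.576 , 0.2007, 0.0592])), (0.64, array([0.6782, 0.3796, 0.0027]))]
tube [(0.84, array([ 0.5268, -0.163 , -0.0008]))]
orange_jar [(0.79, array([0.722 , 0.0584, 0.0018]))]
dippers [(0.91, array([0.5925, 0.327 , 0.0042]))]
scene [[-0.7679  0.4913 -0.411   0.1542]
 [-0.6405 -0.5856  0.4968  0.5777]
 [ 0.0034  0.6448  0.7643  0.8834]
 [ 0.      0.      0.      1.    ]] [[423.4852   0.     310.7339]
 [  0.     423.4852 194.7749]
 [  0.       0.       1.    ]]
stirrer [(0.92, array([ 0.5685,  0.0945, -0.0007])), (0.57, array([ 
[... 468 characters left out ...]
  0.002 ]))]
orange_jar [(0.72, array([0.7182, 0.0597, 0.0006]))]
dippers [(0.73, array([0.5631, 0.0937, 0.0003]))]
{'clock': 1.0, 'joint_positions': array([ 1.2138,  0.411 , -0.0127,  1.5962,  0.0056,  1.1343, -0.0822]), 'qd': array([ 0.0015,  0.001 , -0.0002,  0.0014,  0.0012,  0.0007,  0.0002]), 'joint_efforts': array([ -0.0014, -60.0415,   0.6812, -29.9743,   0.014 ,   0.0022,
        -0.    ]), 'eef_pos': array([ 0.178 , -0.5991,  0.2313]), 'tool_rot': array([[ 0.9586,  0.2848,  0.    ],
       [ 0.2848, -0.9586, -0.    ],
       [ 0.    ,  0.    , -1.    ]]), 'wrist_force': array([0.1301, 0.1714, 0.6243]), 'torque': array([ 0.0182,  0.0316, -0.0095]), 'grip_width': 0.08564000297726206}
```

View pics/top0.png

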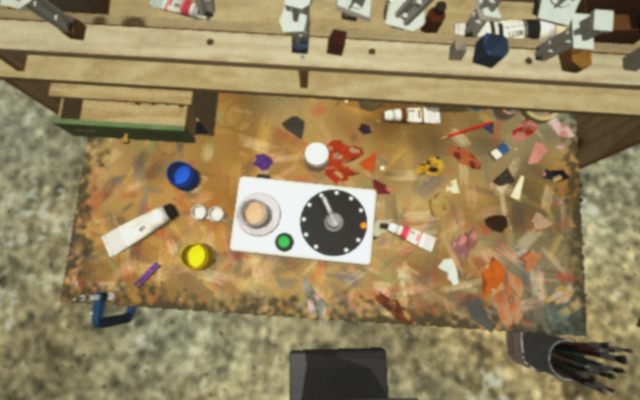

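View pics/scene0.png

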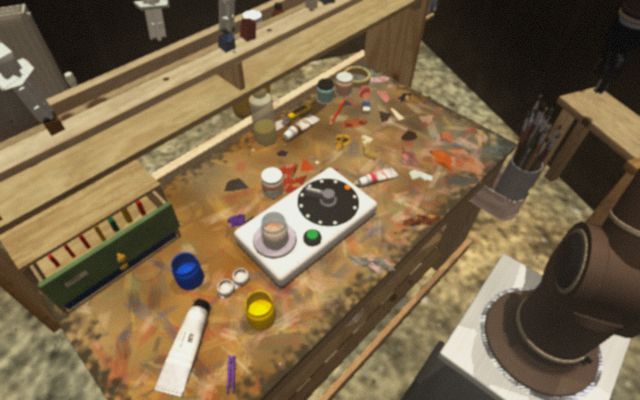

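```bash
python3 - <<'E'
from h import *
im=cv2.imread("pics/top0.png")
c=cv2.resize(im[120:260,200:400],None,fx=4,fy=4,interpolation=cv2.INTER_CUBIC); cv2.imwrite("pics/crop0.png",c)
E
```

```text
(no output)
```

View pics/crop0.png

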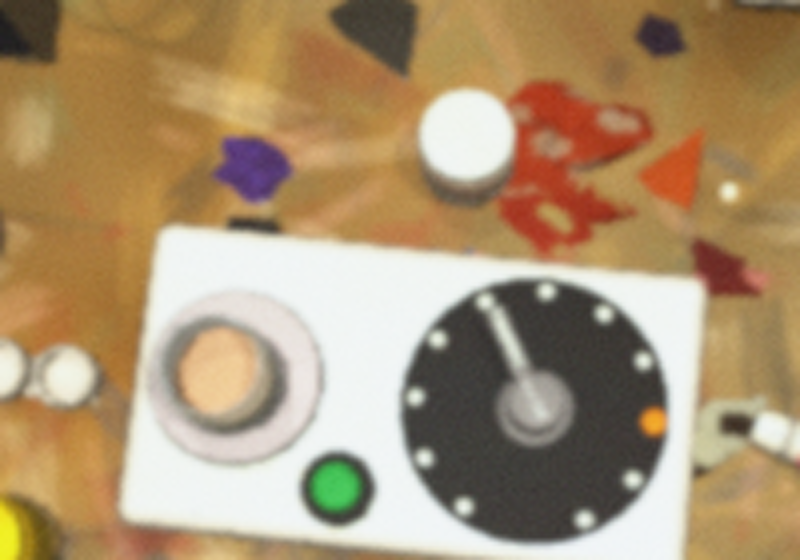

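Top view: the dial is centred near (333,222). The lever points up-left at about (321,194), and the only orange stud is at (363,225). The green button is at (284,242) and the jar on the plate at (257,213). The orange paint at (368,160) and in the lower right is flat paint on the table, not on the dial. I'll now fit the pose exactly.

```bash
cat > fit.py <<'E'
from h import *
from scipy.optimize import least_squares
np.set_printoptions(precision=4,suppress=True)
def blobs(p):
    img=p["img"].astype(int); r,g,b=img[...,0],img[...,1],img[...,2]
    return r,g,b
E
python3 - <<'E'
from fit import *
p=shot("top","pics/top1.png"); 
# studs from approximate crop positions -> refine centroid
ap={0:(547,291),30:(603,314),60:(643,360),90:(653,421),120:(633,480),150:(585,518),-150:(463,506),-120:(424,457),-90:(415,397),-60:(438,339)}
g=p["img"].astype(float).max(2)
pts={}
for k,(x,y) in ap.items():
    u,v=x/4+200,y/4+120; u0,v0=int(round(u)),int(round(v))
    w=g[v0-3:v0+4,u0-3:u0+4]; w=np.clip(w-110,0,None)
    V,U=np.mgrid[v0-3:v0+4,u0-3:u0+4]; c=(w*U).sum()/w.sum(),(w*V).sum()/w.sum()
    pts[k]=onplane(p,*c,0.0525)[:2]
def f(q):
    return np.concatenate([pts[k]-[q[0]+.07*np.cos(q[2]-np.radians(k)),q[1]+.07*np.sin(q[2]-np.radians(k))] for k in pts])
s=least_squares(f,[.556,.027,-.1]); print(s.x,np.degrees(s.x[2]),np.abs(s.fun).max())
q=s.x
# corners check & features
R=np.array([[np.cos(q[2]),-np.sin(q[2])],[np.sin(q[2]),np.cos(q[2])]])
o=q[:2]-R@[0,-.07]; print("origin",o,"button",o+R@[-.058,.038],"jar",o+R@[0,.105])
im=p["img"][:,:,::-1].copy(); im=cv2.resize(im[100:280,200:400],None,fx=4,fy=3.3333)
im=cv2.resize(p["img"][:,:,::-1][120:260,200:400],None,fx=4,fy=4)
def d(X,c): 
    u=proj(p,X); cv2.drawMarker(im,(int((u[0]-200+.5)*4),int((u[1]-120+.5)*4)),c,cv2.MARKER_CROSS,12,1)
for a in (-.09,.09):
    for b in(-.165,.165): d([*(o+R@[a,b]),.05],(0,0,255))
d([*(o+R@[-.058,.038]),.072],(0,0,255)); d([*q[:2],.082],(255,0,0))
d([*(o+R@[0,.105]),.132],(255,0,0))
for k in range(-150,151,30): d([q[0]+.07*np.cos(q[2]-np.radians(k)),q[1]+.07*np.sin(q[2]-np.radians(k)),.0525],(255,0,255))
a=np.radians(30)+q[2]; d([q[0]+.06*np.cos(a),q[1]+.06*np.sin(a),.082],(0,255,255))
cv2.imwrite("pics/fit.png",im)
# range check
for n,X in [("btn",[*(o+R@[-.058,.038]),.072]),("case",[*o,.05])]:
    u=proj(p,X); print(n,unproj(p,int(round(u[0])),int(round(u[1]))))
E
```

```text
[ 0.5569  0.0204 -0.1351] -7.7390813311611195 0.0020375624009719706
origin [0.5663 0.0898] button [0.514  0.1353] jar [0.5805 0.1939]
btn [0.5138 0.1344 0.072 ]
case [0.5651 0.0886 0.0554]
```

View pics/fit.png

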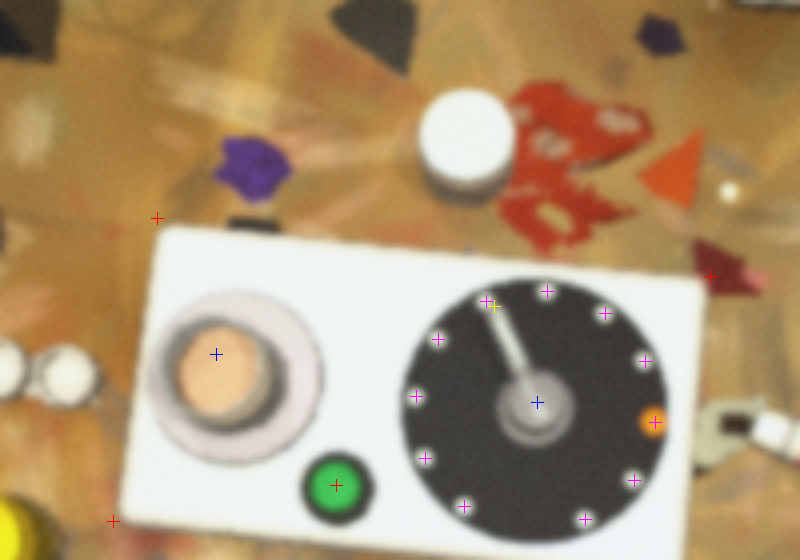

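The lever is at -30° and the orange stud is at +90°, so it needs four clicks clockwise. First I'll close the fingers and travel high.

>>> {"api": "step_arm", "payload": {"deltas": [[[22,-20,0],0],[[22,-20,0],0],[[22,-20,0],0],[[22,-20,0],0],[[22,-20,0],0],[[22,-20,0],0],[[22,-20,0],0],[[22,-20,0],0],[[22,-20,0],0],[[22,-20,0],0],[[22,-20,0],0],[[22,-20,0],0],[[22,-20,0],0],[[22,-20,0],0],[[22,-20,0],0],[[22,-20,0],0],[[22,-20,0],0],[[22,-20,0],0]], "hand": 0, "grip_force": 30}}

```text
clock: 2.85
eef_pos: [0.4556, -0.1402, 0.2315]
tool_rot: [[0.959, 0.285, 0.001], [0.285, -0.959, -0.0], [0.0, 0.0, -1.0]]
wrist_force: [0.2, -0.4, 0.4]
grip_width: 0.0
```

```bash
python3 - <<'E'
from fit import *
p=shot("top","pics/top2.png")
for u,v in [(300,60),(300,85),(333,45),(400,80),(316,155)]: print(u,v,unproj(p,u,v))
E
```

```text
300 60 [0.7694 0.079  0.4114]
300 85 [0.7622 0.0821 0.3376]
333 45 [0.7739 0.0273 0.4455]
400 80 [ 0.772  -0.0968  0.3267]
316 155 [0.7155 0.0565 0.0648]
```

>>> {"api": "step_arm", "payload": {"deltas": [[[0,0,0],-0.12],[[0,0,0],-0.12],[[0,0,0],-0.12],[[0,0,0],-0.12],[[0,0,0],-0.12],[[0,0,0],-0.12],[[0,0,0],-0.12],[[0,0,0],-0.12],[[0,0,0],-0.12],[[0,0,0],-0.12],[[0,0,0],-0.12],[[0,0,0],-0.12],[[0,0,0],-0.12],[[0,0,0],-0.12],[[0,0,0],-0.12],[[0,0,0],-0.12]]}}

```text
clock: 4.5
eef_pos: [0.455, -0.1415, 0.2314]
tool_rot: [[-0.599, 0.8, 0.0], [0.8, 0.599, -0.0], [-0.0, -0.0, -1.0]]
wrist_force: [-0.5, 0.8, -0.1]
grip_width: 0.0
```

>>> {"api": "step_arm", "payload": {"deltas": [[[9.7,24.6,0],0],[[9.7,24.6,0],0],[[9.7,24.6,0],0],[[9.7,24.6,0],0],[[9.7,24.6,0],0],[[9.7,24.6,0],0],[[9.7,24.6,0],0],[[9.7,24.6,0],0],[[9.7,24.6,0],0],[[0,0,20],0],[[0,0,30],0],[[0,0,30],0],[[0,0,30],0],[[0,0,0],0]]}}

```text
clock: 5.9
eef_pos: [0.5784, 0.0598, 0.1176]
tool_rot: [[-0.596, 0.803, -0.007], [0.803, 0.596, -0.001], [0.003, -0.006, -1.0]]
wrist_force: [-0.9, -0.2, -0.5]
grip_width: 0.0002
```

```bash
python3 - <<'E'
from fit import *
p=shot("top","pics/top3.png");s=shot("scene","pics/scene3.png")
a=cv2.imread("pics/scene3.png")[130:290,220:420]; cv2.imwrite("pics/s3.png",cv2.resize(a,None,fx=3.7,fy=3.7,interpolation=cv2.INTER_CUBIC))
print(arm.get_obs()["joint_positions"])
E
```

```text
[ 0.2615  0.5346 -0.6105  1.7796  0.3685  0.9442  0.1349]
```

View pics/s3.png

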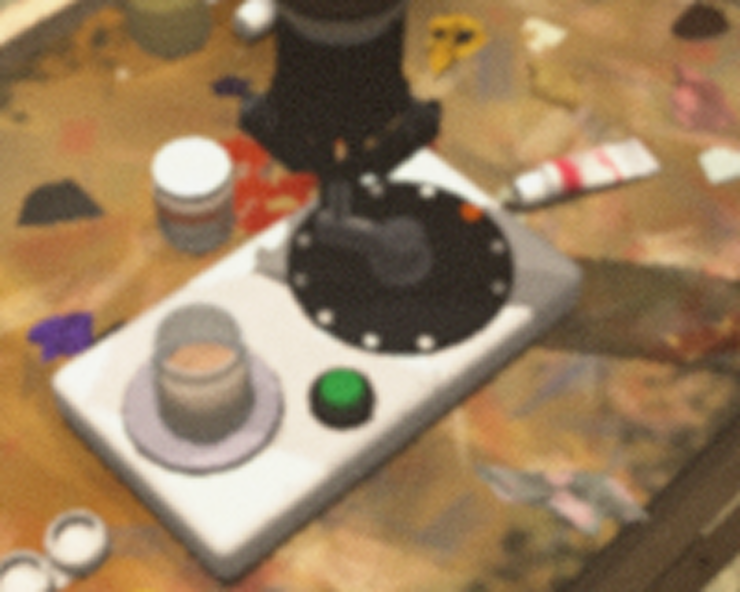

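>>> {"api": "step_arm", "payload": {"deltas": [[[3,0,15],0],[[0,0,15],0],[[0,0,10],0],[[0,0,7],0],[[0,0,4],0],[[0,0,0],0]]}}

```text
clock: 6.6
eef_pos: [0.5789, 0.0631, 0.0697]
tool_rot: [[-0.596, 0.803, -0.001], [0.803, 0.596, -0.0], [0.0, -0.001, -1.0]]
wrist_force: [-0.4, -0.5, 0.7]
grip_width: 0.0003
```

```bash
python3 - <<'E'
from fit import *
s=shot("scene","pics/scene4.png")
a=cv2.imread("pics/scene4.png")[130:290,220:420]; cv2.imwrite("pics/s4.png",cv2.resize(a,None,fx=3.7,fy=3.7,interpolation=cv2.INTER_CUBIC))
E
```

```text
(no output)
```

View pics/s4.png

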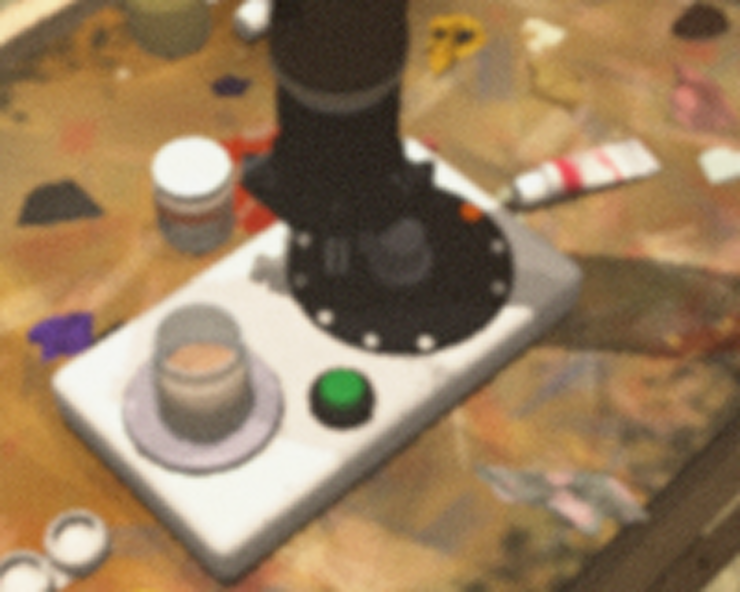

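>>> {"api": "step_arm", "payload": {"deltas": [[[-2,0,1],0],[[-2,0,0],0],[[-1.9,0.7,0],0.0436],[[-1.9,0.7,0],0.0436],[[-1.9,0.7,0],0.0436],[[-1.9,0.7,0],0.0436],[[-1.9,0.7,0],0.0436],[[-1.9,0.7,0],0.0436],[[-1.9,0.7,0],0.0436],[[-1.9,0.7,0],0.0436],[[-1.9,0.7,0],0.0436],[[-1.9,0.7,0],0.0436]]}}

```text
clock: 7.85
eef_pos: [0.5959, 0.0459, 0.0695]
tool_rot: [[-0.199, 0.98, 0.0], [0.98, 0.199, 0.0], [0.0, 0.0, -1.0]]
wrist_force: [-0.7, 0.4, 0.2]
grip_width: -0.0001
```

```bash
cat > st.py <<'E'
from fit import *
def st():
    o=arm.get_obs(); R=o["tool_rot"]; q=np.array([.5569,.0209]); d=o["eef_pos"][:2]-q
    psi=np.degrees(np.arctan2(R[1,1],R[0,1])); 
    print("theta tool",-7.74-psi,"r tool mm",1e3*d@R[:2,0],1e3*d@R[:2,1],"z",o["eef_pos"][2],"F tool",R.T@o["wrist_force"],"j",o["joint_positions"],o["clock"])
E
python3 - <<'E'
from st import *
st(); 
p=shot("top","pics/top5.png");s=shot("scene","pics/scene5.png")
a=cv2.imread("pics/scene5.png")[130:290,220:420]; cv2.imwrite("pics/s5.png",cv2.resize(a,None,fx=3.7,fy=3.7,interpolation=cv2.INTER_CUBIC))
E
```

```text
theta tool -19.215604351963243 r tool mm 16.773647920910157 43.20776833522655 z 0.06952982920891251 F tool [ 0.4957 -0.619  -0.1704] j [ 0.1803  0.5927 -0.4653  1.7892  0.3429  0.8403 -0.2479] 7.85
```

View pics/s5.png

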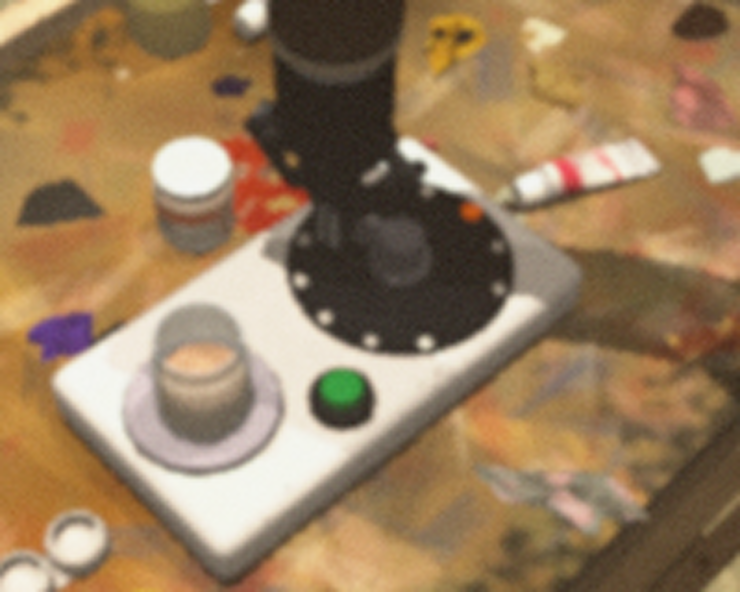

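>>> {"api": "step_arm", "payload": {"deltas": [[[-1.9,0.7,0],0.0436],[[-1.9,0.7,0],0.0436]]}}

```text
clock: 8.15
eef_pos: [0.5981, 0.0423, 0.0695]
tool_rot: [[-0.114, 0.993, 0.0], [0.993, 0.114, 0.0], [0.0, 0.0, -1.0]]
wrist_force: [0.0, -0.1, 0.9]
grip_width: 0.0
```

>>> {"api": "step_arm", "payload": {"deltas": [[[-1.9,0.7,0],0.0436],[[-1.9,0.7,0],0.0436],[[-1.9,0.7,0],0.0436],[[-1.9,0.7,0],0.0436],[[-1.9,0.7,0],0.0436],[[-1.9,0.7,0],0.0436],[[-1.9,0.7,0],0.0436],[[-1.9,0.7,0],0.0436],[[-1.9,0.7,0],0.0436]]}}

```text
clock: 9.05
eef_pos: [0.6031, 0.0257, 0.0695]
tool_rot: [[0.274, 0.962, 0.0], [0.962, -0.274, 0.001], [0.001, -0.0, -1.0]]
wrist_force: [-0.5, 1.3, 0.9]
grip_width: -0.0003
```

>>> {"api": "step_arm", "payload": {"deltas": [[[-1.9,0.7,0],0.0436],[[-1.9,0.7,0],0.0436]]}}

```text
clock: 9.25
eef_pos: [0.6035, 0.0212, 0.0695]
tool_rot: [[0.357, 0.934, 0.0], [0.934, -0.357, 0.0], [0.0, 0.0, -1.0]]
wrist_force: [0.4, 1.3, 0.4]
grip_width: 0.0001
```

```bash
python3 - <<'E'
from st import *
st(); 
p=shot("top","pics/top6.png");s=shot("scene","pics/scene6.png")
a=cv2.imread("pics/scene6.png")[130:290,220:420]; cv2.imwrite("pics/s6.png",cv2.resize(a,None,fx=3.7,fy=3.7,interpolation=cv2.INTER_CUBIC))
E
```

```text
theta tool 13.165277558783606 r tool mm 16.941374866960697 43.38291863204095 z 0.06950681479934068 F tool [ 1.3276 -0.1056 -0.4036] j [ 0.1201  0.577  -0.3233  1.7809  0.2385  0.8217 -0.6826] 9.25
```

View pics/s6.png

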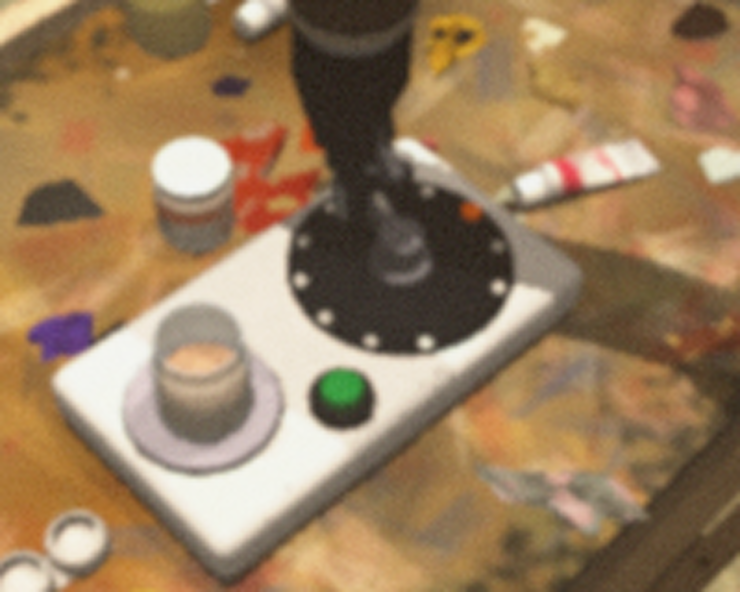

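The finger is pushing the lever, which is now near +13°. I'll continue.

>>> {"api": "step_arm", "payload": {"deltas": [[[-1.9,0.7,0],0.0436],[[-1.9,0.7,0],0.0436],[[-1.9,0.7,0],0.0436],[[-1.9,0.7,0],0.0436],[[-1.9,0.7,0],0.0436],[[-1.9,0.7,0],0.0436],[[-1.9,0.7,0],0.0436],[[-1.9,0.7,0],0.0436],[[-1.9,0.7,0],0.0436],[[-1.9,0.7,0],0.0436],[[-1.9,0.7,0],0.0436],[[-1.9,0.7,0],0.0436]]}}

```text
clock: 10.55
eef_pos: [0.5975, -0.0018, 0.0694]
tool_rot: [[0.775, 0.632, 0.0], [0.632, -0.775, 0.0], [0.001, -0.0, -1.0]]
wrist_force: [0.4, 0.6, -0.4]
grip_width: -0.0001
```

>>> {"api": "step_arm", "payload": {"deltas": [[[-1.9,0.7,0],0.0436],[[-1.9,0.7,0],0.0436],[[-1.9,0.7,0],0.0436]]}}

```text
clock: 10.85
eef_pos: [0.5941, -0.0074, 0.0694]
tool_rot: [[0.851, 0.525, 0.0], [0.525, -0.851, -0.0], [0.0, 0.0, -1.0]]
wrist_force: [-0.1, -0.8, 0.0]
grip_width: 0.0002
```

```bash
python3 - <<'E'
from st import *
st(); 
p=shot("top","pics/top7.png");s=shot("scene","pics/scene7.png")
a=cv2.imread("pics/scene7.png")[130:290,220:420]; cv2.imwrite("pics/s7.png",cv2.resize(a,None,fx=3.7,fy=3.7,interpolation=cv2.INTER_CUBIC))
E
```

```text
theta tool 50.59446403872322 r tool mm 16.838377960099358 43.597039930593276 z 0.06940826547058429 F tool [-0.4714  0.643  -0.014 ] j [ 0.0488  0.5463 -0.1594  1.8143  0.1165  0.7897 -1.188 ] 10.85
```

View pics/s7.png

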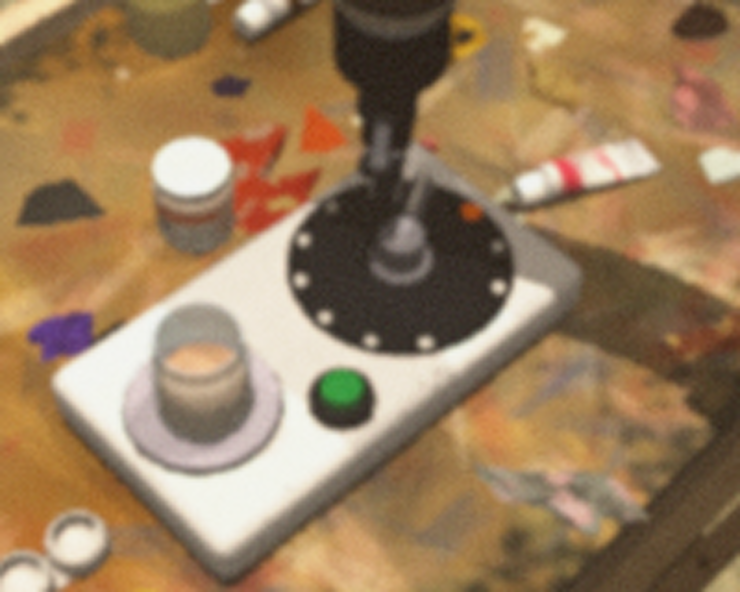

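The lever has snapped to +60°, one stud short of the orange one, and stands ahead of the finger. One more click is needed.

>>> {"api": "step_arm", "payload": {"deltas": [[[-1.9,0.7,0],0.0436],[[-1.9,0.7,0],0.0436],[[-1.9,0.7,0],0.0436],[[-1.9,0.7,0],0.0436],[[-1.9,0.7,0],0.0436],[[-1.9,0.7,0],0.0436],[[-1.9,0.7,0],0.0436],[[-1.9,0.7,0],0.0436],[[-1.9,0.7,0],0.0436]]}}

```text
clock: 11.85
eef_pos: [0.581, -0.0192, 0.0694]
tool_rot: [[0.987, 0.16, 0.001], [0.16, -0.987, 0.0], [0.001, -0.0, -1.0]]
wrist_force: [1.4, -0.6, -0.3]
grip_width: 0.0001
```

>>> {"api": "step_arm", "payload": {"deltas": [[[-1.9,0.7,0],0.0436],[[-1.0,0.4,0],0.022]]}}

```text
clock: 12.05
eef_pos: [0.578, -0.0208, 0.0694]
tool_rot: [[0.995, 0.095, 0.0], [0.095, -0.995, 0.0], [0.0, 0.0, -1.0]]
wrist_force: [-0.3, 0.6, -0.1]
grip_width: 0.0001
```

```bash
python3 - <<'E'
from st import *
st(); 
p=shot("top","pics/top8.png");s=shot("scene","pics/scene8.png")
a=cv2.imread("pics/scene8.png")[130:290,220:420]; cv2.imwrite("pics/s8.png",cv2.resize(a,None,fx=3.7,fy=3.7,interpolation=cv2.INTER_CUBIC))
E
```

```text
theta tool 76.81313094115193 r tool mm 17.013793995246317 43.530333382971826 z 0.06939465312928597 F tool [-0.2023 -0.5826  0.0823] j [-0.0143  0.5189 -0.0444  1.8605  0.0319  0.7626 -1.5516] 12.05
```

View pics/s8.png

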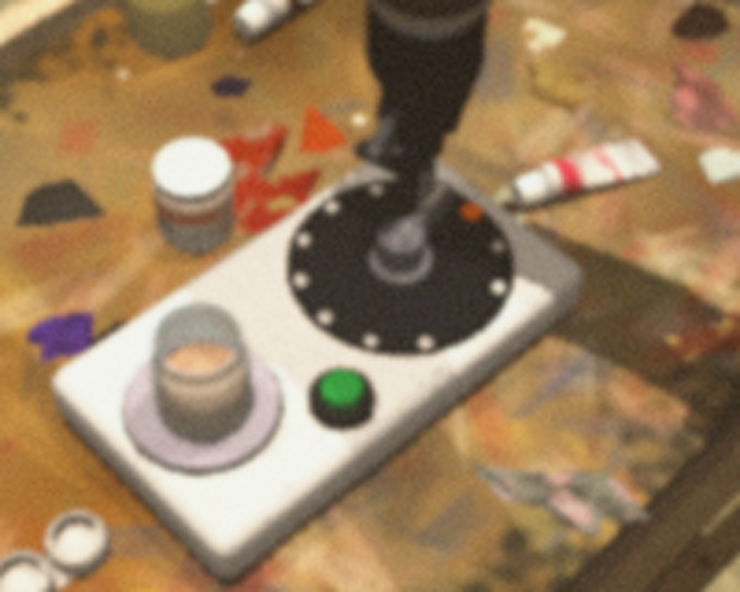

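The lever seems to have snapped, as the force has dropped to zero. I'll back off, lift and check.

>>> {"api": "step_arm", "payload": {"deltas": [[[5,0,0],0],[[7,0,0],0],[[0,0,-15],0],[[0,0,-25],0],[[0,0,-25],0],[[-15,-25,-10],0],[[-20,-25,0],0],[[-20,-25,0],0],[[-20,-25,0],0],[[-15,-20,0],0]]}}

```text
clock: 13.15
eef_pos: [0.4879, 0.0926, 0.1455]
tool_rot: [[0.995, 0.095, 0.001], [0.095, -0.995, 0.0], [0.001, -0.0, -1.0]]
wrist_force: [-0.2, 0.3, 0.4]
grip_width: 0.0002
```

```bash
python3 - <<'E'
from st import *
st(); 
p=shot("top","pics/top9.png");s=shot("scene","pics/scene9.png")
a=cv2.imread("pics/scene9.png")[130:290,220:420]; a=cv2.resize(a,None,fx=3,fy=3,interpolation=cv2.INTER_CUBIC)
b=cv2.imread("pics/top9.png")[160:280,220:400]; b=cv2.resize(b,(600,400),interpolation=cv2.INTER_CUBIC)
cv2.imwrite("pics/s9.png",a); cv2.imwrite("pics/t9.png",b)
for q in ["selector_point","selector_axis","stud_orange","start_button_top"]:
  for c in (p,s): print(q,[(round(d["score"],2),np.round(d["location"],4)) for d in arm.pinpoint(c,q)[:2]])
E
```

```text
theta tool 76.7916567261141 r tool mm -61.81646421668409 -77.97551455986213 z 0.14549523950362042 F tool [-0.181  -0.3438 -0.4064] j [-0.2046  0.2968 -0.0964  1.9939  0.0373  0.8516 -1.7968] 13.15
selector_point [(0.74, array([ 0.5554, -0.0456,  0.0544]))]
selector_point []
selector_axis [(0.45, array([0.5542, 0.0231, 0.0674]))]
selector_axis []
stud_orange [(0.66, array([ 0.5602, -0.0461,  0.0556])), (0.51, array([ 0.548 , -0.0457,  0.0471]))]
stud_orange []
start_button_top []
start_button_top [(0.62, array([0.51  , 0.1357, 0.0721]))]
```

View pics/s9.png

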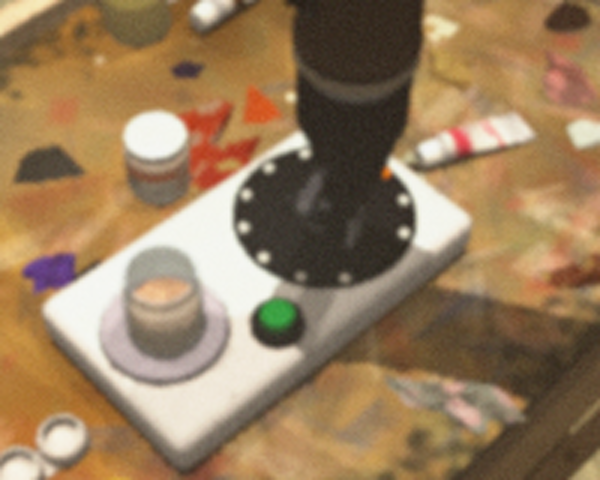

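View pics/t9.png

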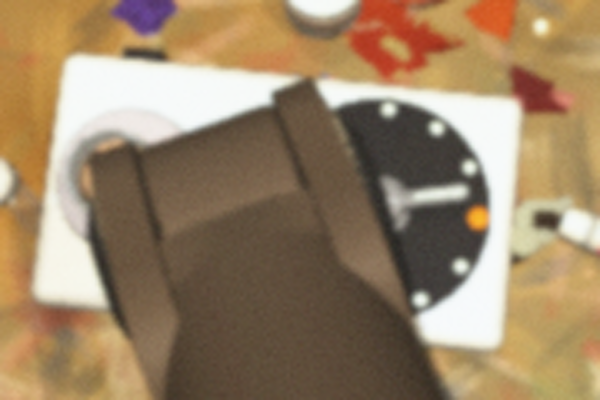

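```bash
python3 - <<'E'
from st import *
p=shot("top","pics/top10.png")
b=cv2.resize(p["img"][160:280,220:400,::-1],(600,400),interpolation=cv2.INTER_CUBIC)
f=600/180
def m(X,c):
    u=proj(p,X); cv2.drawMarker(b,(int((u[0]-220+.5)*f),int((u[1]-160+.5)*f)),c,cv2.MARKER_CROSS,10,1)
for th,c in ((60,(0,255,255)),(75,(255,0,255)),(90,(0,0,255))):
    a=-.1351-np.radians(th)
    for r in (.02,.04,.06): m([.5569+r*np.cos(a),.0204+r*np.sin(a),.082],c)
cv2.imwrite("pics/t10.png",b)
E
```

```text
(no output)
```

View pics/t10.png

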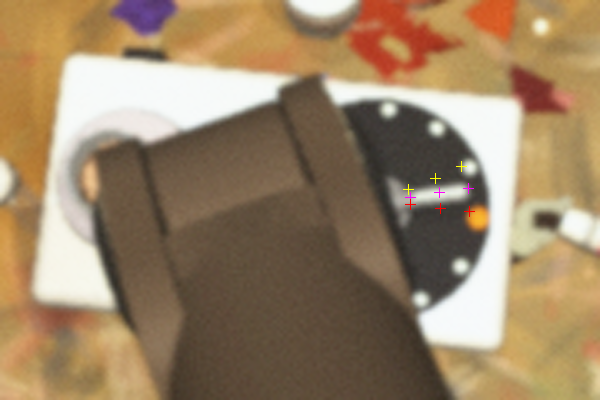

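The lever looks about halfway, near 75°. I'll clear the arm for an unobstructed look.

>>> {"api": "step_arm", "payload": {"deltas": [[[-15,-20,-20],0],[[-15,-30,-20],0],[[-15,-30,-10],0],[[0,-30,0],0],[[0,-30,0],0],[[0,-30,0],0],[[0,0,0],0]]}}

```text
clock: 14.4
eef_pos: [0.4273, 0.2604, 0.1943]
tool_rot: [[0.995, 0.099, -0.0], [0.099, -0.995, 0.002], [0.0, -0.002, -1.0]]
wrist_force: [-0.6, -0.1, 0.4]
grip_width: 0.0002
```

```bash
cat > chk.py <<'E'
from st import *
import sys
n=sys.argv[1]
p=shot("top",f"pics/top{n}.png"); s=shot("scene",f"pics/scene{n}.png")
out=[]
for c,(u0,v0,w,h) in ((p,(290,180,90,80)),(s,(290,160,90,80))):
    f=5
    raw=cv2.resize(c["img"][v0:v0+h,u0:u0+w,::-1],None,fx=f,fy=f,interpolation=cv2.INTER_CUBIC); b=raw.copy()
    for th,col in ((60,(0,255,255)),(75,(255,0,255)),(90,(0,0,255))):
        a=-.1351-np.radians(th)
        for r in (0,.03,.06):
            u=proj(c,[.5569+r*np.cos(a),.0204+r*np.sin(a),.082]); cv2.drawMarker(b,(int((u[0]-u0+.5)*f),int((u[1]-v0+.5)*f)),col,cv2.MARKER_CROSS,8,1)
    out.append(np.hstack([raw,b]))
im=np.vstack(out); cv2.imwrite(f"pics/chk{n}.png",cv2.resize(im,(675,600)))
E
python3 chk.py 11
```

```text
(no output)
```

View pics/chk11.png

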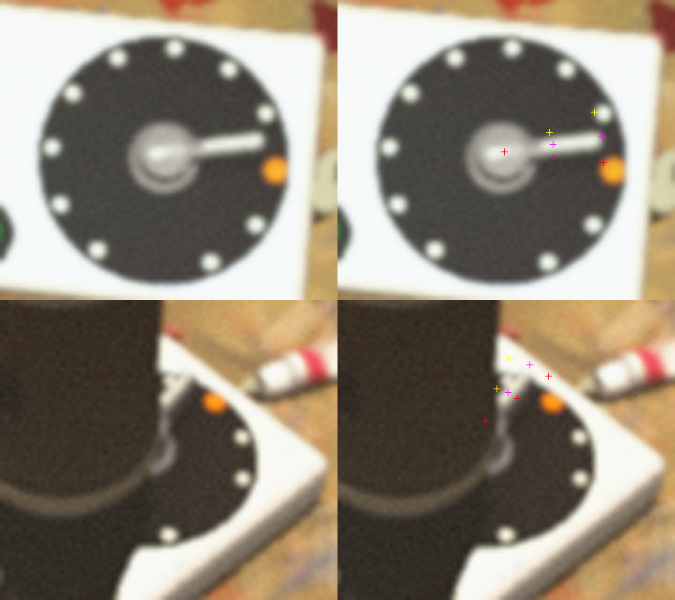

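```bash
cat > ang.py <<'E'
from st import *
def ang(p,fn=None,rmin=.022):
    # angle of white line at z=.082 : sample polar brightness
    g=p["img"].astype(np.float32).min(2) if not isinstance(p["img"],str) else None
    ths=np.arange(-165,165,.5); best=[]
    for th in ths:
        a=-.1351-np.radians(th); v=[]
        for r in np.arange(.024,.056,.002):
            u=proj(p,[AX[0]+r*np.cos(a),AX[1]+r*np.sin(a),.082]); v.append(cv2.getRectSubPix(g,(1,1),(float(u[0]),float(u[1])))[0,0])
        best.append(np.mean(v))
    b=np.array(best); i=b.argmax(); w=np.clip(b[i-12:i+13]-b[i]*.6,0,None); return (ths[i-12:i+13]*w).sum()/w.sum(), b[i]
E
python3 - <<'E'
import ang as A
from st import *
p=arm.read_camera("top")
im0=cv2.imread("pics/top0.png")[:,:,::-1]; im7=cv2.imread("pics/top11.png")[:,:,::-1]
for ax in [(.5569,.0204),(.557,.023),(.5555,.0215)]:
    A.AX=ax; print(ax,A.ang(p),[A.ang({**p,"img":im}) for im in (im0,im7)])
E
```

```text
(0.5569, 0.0204) (np.float64(76.26365237716695), np.float32(218.99109)) [(np.float64(-30.697856124700444), np.float32(199.63931)), (np.float64(76.4561700681183), np.float32(219.0427))]
(0.557, 0.023) (np.float64(76.78468758081996), np.float32(216.25557)) [(np.float64(-27.450477739680828), np.float32(199.13875)), (np.float64(76.80450688595356), np.float32(216.09114))]
(0.5555, 0.0215) (np.float64(74.55946277052736), np.float32(217.48856)) [(np.float64(-28.576127118809698), np.float32(198.83821)), (np.float64(74.58204246764882), np.float32(217.56267))]
```

The lever rests at about 76°, held between clicks, so the last click isn't complete. I'll go back behind it and push a few degrees further.

>>> {"api": "step_arm", "payload": {"deltas": [[[13.4,29.5,0],0],[[13.4,29.5,0],0],[[13.4,29.5,0],0],[[13.4,29.5,0],0],[[13.4,29.5,0],0],[[13.4,29.5,0],0],[[13.4,29.5,0],0],[[13.4,29.5,0],0],[[13.4,29.5,0],0],[[13.4,29.5,0],0],[[0,0,25],0],[[0,0,25],0],[[0,0,20],0],[[0,0,0],0]]}}

```text
clock: 15.95
eef_pos: [0.5869, -0.0267, 0.1215]
tool_rot: [[0.996, 0.092, -0.006], [0.092, -0.996, -0.001], [-0.006, 0.0, -1.0]]
wrist_force: [-0.8, -0.5, 0.1]
grip_width: -0.0001
```

```bash
python3 - <<'E'
from st import *
st()
E
```

```text
theta tool 77.00230231820113 r tool mm 25.48850403117279 50.143430033851374 z 0.12151048469960683 F tool [-0.8192  0.3854 -0.1104] j [-0.0122  0.4657 -0.0334  1.7969  0.0199  0.885  -1.5337] 15.95
```

>>> {"api": "step_arm", "payload": {"deltas": [[[3.5,-6,10],0],[[0,0,15],0],[[0,0,15],0],[[0,0,12],0],[[0,0,0],0]]}}

```text
clock: 16.45
eef_pos: [0.5911, -0.0187, 0.0706]
tool_rot: [[0.996, 0.094, -0.003], [0.094, -0.996, -0.0], [-0.003, -0.0, -1.0]]
wrist_force: [0.2, 0.5, 0.3]
grip_width: -0.0001
```

```bash
python3 - <<'E'
from st import *
st()
E
```

```text
theta tool 76.87784618757294 r tool mm 30.365712909192688 42.59160889503297 z 0.07059902549024322 F tool [ 0.2171 -0.4329 -0.3439] j [-0.0244  0.5362 -0.035   1.8246  0.0254  0.784  -1.5494] 16.45
```

>>> {"api": "step_arm", "payload": {"deltas": [[[-3,0,0],0],[[-3,0,0],0],[[-3,0,0],0],[[-2.5,0,0],0],[[-2,0,0],0],[[-1,0.4,0],0.023],[[-1,0.4,0],0.023]]}}

```text
clock: 17.15
eef_pos: [0.5769, -0.0209, 0.0724]
tool_rot: [[0.999, 0.046, 0.0], [0.046, -0.999, 0.0], [0.0, -0.0, -1.0]]
wrist_force: [0.4, -0.1, -0.2]
grip_width: 0.0001
```

>>> {"api": "step_arm", "payload": {"deltas": [[[-1,0.4,0],0.023],[[0,0,0],0]]}}

```text
clock: 17.35
eef_pos: [0.5757, -0.0214, 0.0723]
tool_rot: [[1.0, 0.024, -0.0], [0.024, -1.0, -0.0], [-0.0, 0.0, -1.0]]
wrist_force: [-0.5, -0.1, -0.0]
grip_width: -0.0001
```

```bash
python3 - <<'E'
from st import *
st()
E
python3 chk.py 12
```

```text
theta tool 80.90510878803757 r tool mm 17.8387102069549 42.699996910883684 z 0.07228521886417019 F tool [-0.4625  0.0782  0.0032] j [-0.0331  0.5114 -0.0184  1.8653  0.0132  0.7651 -1.6059] 17.35
```

View pics/chk12.png

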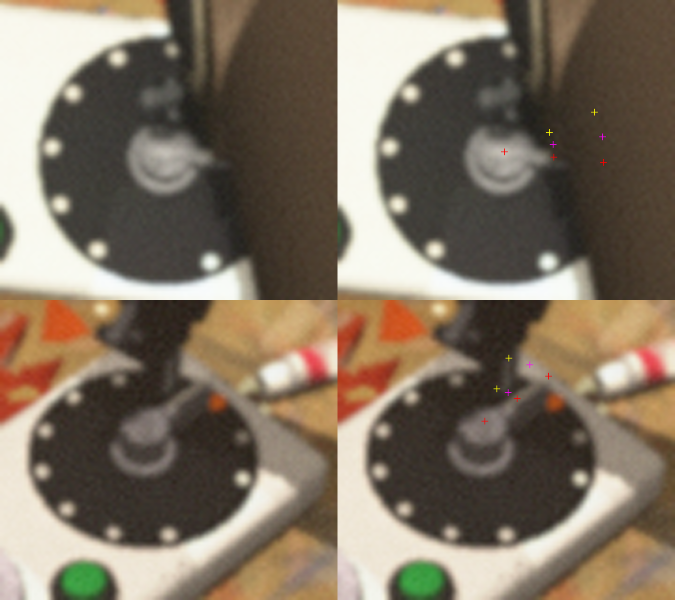

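Now the lever shows ahead of the finger and in line with the orange stud. I'll back off, lift and verify.

>>> {"api": "step_arm", "payload": {"deltas": [[[5,0,0],0],[[7,0,0],0],[[0,0,-20],0],[[0,0,-30],0],[[0,0,-25],0],[[-20,-30,0],0],[[-20,-30,0],0],[[-20,-30,0],0],[[-20,-30,0],0],[[-20,-30,0],0],[[0,0,0],0]]}}

```text
clock: 18.55
eef_pos: [0.482, 0.1313, 0.1475]
tool_rot: [[0.999, 0.032, -0.001], [0.032, -0.999, 0.002], [-0.001, -0.002, -1.0]]
wrist_force: [0.2, 0.1, -0.6]
grip_width: 0.0
```

```bash
python3 chk.py 13; python3 - <<'E'
import ang as A
from st import *
p=arm.read_camera("top")
for ax in [(.5569,.0204),(.5555,.0215)]:
    A.AX=ax; print(A.ang(p))
st(); print(arm.get_obs()["eef_pos"],arm.get_obs()["tool_rot"])
E
```

```text
(np.float64(89.68695724011799), np.float32(218.85278))
(np.float64(87.57850480501274), np.float32(218.26001))
theta tool 80.81446931773088 r tool mm -69.28389637473478 -107.21758527722623 z 0.14749941722171683 F tool [-0.023   0.5435  0.4498] j [-0.2852  0.3004 -0.0801  1.9826  0.0318  0.8591 -1.9281] 18.7
[0.4849 0.1263 0.1475] [[ 0.9997  0.0252  0.0008]
 [ 0.0252 -0.9997 -0.0001]
 [ 0.0008  0.0002 -1.    ]]
```

View pics/chk13.png

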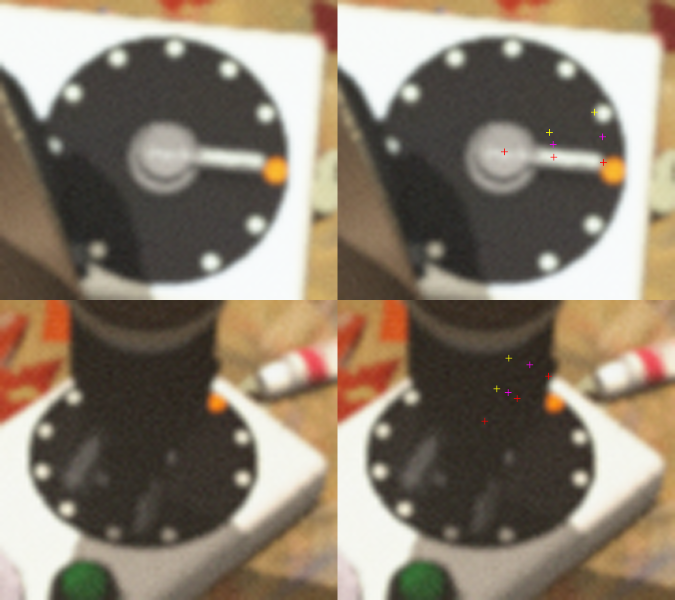

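The lever measures 89.7° and points at the orange stud, so the selector is set. Next is the button.

>>> {"api": "step_arm", "payload": {"deltas": [[[15,-4,0],0],[[13.8,-4.5,0],0],[[0,0,20],0],[[0,0,20],0],[[0,0,20],0],[[0,0,7],0],[[0,0,0],0]]}}

```text
clock: 19.4
eef_pos: [0.5127, 0.1345, 0.0794]
tool_rot: [[1.0, 0.023, -0.002], [0.023, -1.0, -0.001], [-0.002, 0.001, -1.0]]
wrist_force: [0.0, -0.8, 1.3]
grip_width: -0.0001
```

```bash
python3 - <<'E'
from st import *
st(); print(arm.get_obs()["eef_pos"]); s=shot("scene","pics/scene14.png")
a=cv2.imread("pics/scene14.png")[150:290,220:400]; cv2.imwrite("pics/s14.png",cv2.resize(a,None,fx=4,fy=4,interpolation=cv2.INTER_CUBIC))
E
```

```text
theta tool 80.91848659660941 r tool mm -41.490451690948056 -114.62489446439716 z 0.07935211778223888 F tool [-0.0186  0.7627 -1.3274] j [-0.291   0.441  -0.0724  1.9687  0.0465  0.7355 -1.9385] 19.4
[0.5127 0.1345 0.0794]
```

View pics/s14.png

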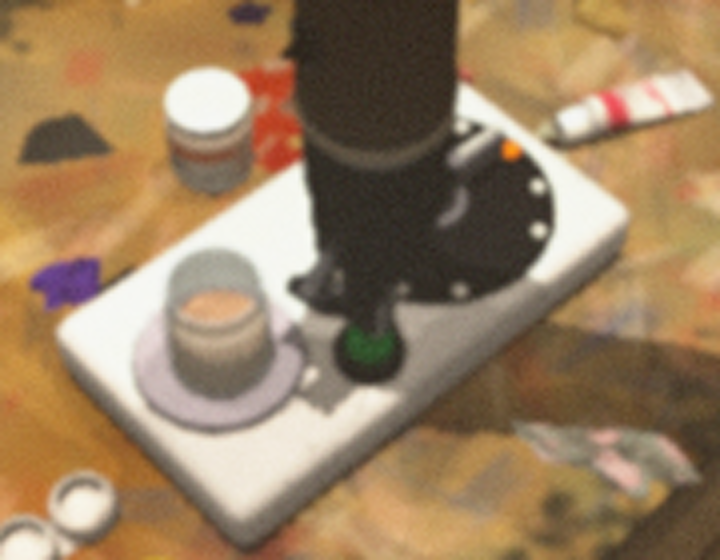

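>>> {"api": "step_arm", "payload": {"deltas": [[[0,0,3],0],[[0,0,3],0],[[0,0,3],0],[[0,0,2],0],[[0,0,0],0],[[0,0,0],0]]}}

```text
clock: 20.05
eef_pos: [0.5132, 0.1358, 0.0696]
tool_rot: [[1.0, 0.025, 0.001], [0.025, -1.0, 0.0], [0.001, -0.0, -1.0]]
wrist_force: [0.7, -0.2, 3.1]
grip_width: 0.0004
```

>>> {"api": "step_arm", "payload": {"deltas": [[[0,0,1.5],0],[[0,0,1],0],[[0,0,1],0],[[0,0,0],0],[[0,0,0],0]]}}

```text
clock: 20.55
eef_pos: [0.5131, 0.1358, 0.0661]
tool_rot: [[1.0, 0.025, 0.001], [0.025, -1.0, 0.0], [0.001, -0.0, -1.0]]
wrist_force: [0.5, -1.2, 6.1]
grip_width: 0.0001
```

>>> {"api": "step_arm", "payload": {"deltas": [[[0,0,1],0],[[0,0,0.5],0],[[0,0,0],0],[[0,0,0],0]]}}

```text
clock: 20.95
eef_pos: [0.5132, 0.1358, 0.0658]
tool_rot: [[1.0, 0.025, 0.001], [0.025, -1.0, 0.0], [0.001, -0.0, -1.0]]
wrist_force: [-4.2, -1.3, 19.8]
grip_width: 0.0004
```

The button has bottomed out: the force rises steeply at z = 65.8 mm. I'll release and clear away.

>>> {"api": "step_arm", "payload": {"deltas": [[[0,0,-3],0],[[0,0,-5],0],[[0,0,-10],0],[[0,0,-25],0],[[0,0,-30],0],[[-10,0,-30],0],[[-25,0,-20],0],[[-25,0,0],0],[[-25,20,0],0],[[-10,30,0],0],[[0,35,0],0],[[0,35,0],0],[[0,35,0],0],[[0,35,0],0],[[0,35,0],0],[[0,35,0],0],[[0,35,0],0],[[0,0,0],0]]}}

```text
clock: 22.75
eef_pos: [0.4241, -0.1658, 0.1874]
tool_rot: [[1.0, 0.019, -0.001], [0.019, -1.0, -0.001], [-0.001, 0.001, -1.0]]
wrist_force: [0.5, 0.1, 0.5]
grip_width: -0.0002
```

```bash
python3 - <<'E'
import ang as A
from st import *
p=shot("top","pics/top15.png");s=shot("scene","pics/scene15.png")
A.AX=(.5569,.0204); print(A.ang(p)); o=arm.get_obs(); print(o["clock"],o["wrist_force"],o["eef_pos"])
for c in (p,s):
  for q in ["jar","tube","orange_jar","dippers","start_button_top"]:
    print(q,[(round(d["score"],2),np.round(d["location"],4)) for d in arm.pinpoint(c,q)[:3]])
u=proj(p,[.5135,.1355,.072]); print(unproj(p,*np.round(u).astype(int)))
E
```

```text
(np.float64(89.69959109983209), np.float32(216.59518))
22.85 [-0.1171  0.2924 -0.0013] [ 0.4244 -0.1617  0.1871]
jar [(0.85, array([0.4846, 0.3388, 0.0009])), (0.76, array([0.6829, 0.3813, 0.0027])), (0.74, array([0.5791, 0.2034, 0.0585]))]
tube [(0.93, array([ 0.5252, -0.1664, -0.0033]))]
orange_jar [(0.73, array([0.7226, 0.0579, 0.0004]))]
dippers [(0.87, array([ 0.5938,  0.3287, -0.0005]))]
start_button_top [(0.54, array([0.5142, 0.137 , 0.07  ]))]
jar [(0.96, array([0.5729, 0.1925, 0.0602])), (0.68, array([0.6793, 0.379 , 0.0003])), (0.63, array([0.4879, 0.3433, 0.0012]))]
tube [(0.62, array([ 0.5236, -0.1656, -0.001 ]))]
orange_jar [(0.9, array([0.718 , 0.0595, 0.0011]))]
dippers [(0.7, array([0.5884, 0.3215, 0.0034]))]
start_button_top [(0.68, array([0.5918, 0.3222, 0.0036])), (0.52, array([0.5129, 0.1383, 0.0703]))]
[0.5135 0.1341 0.0755]
```

View pics/top15.png

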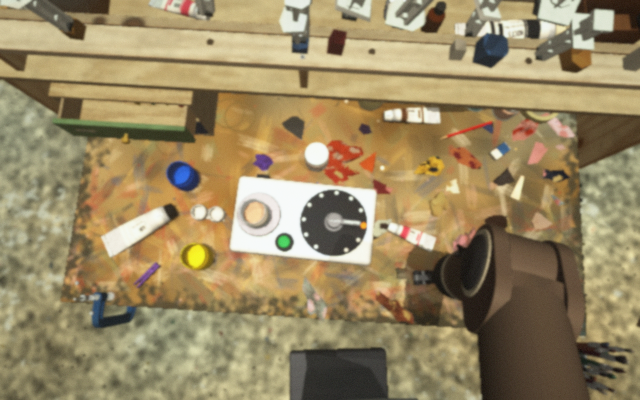

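View pics/scene15.png

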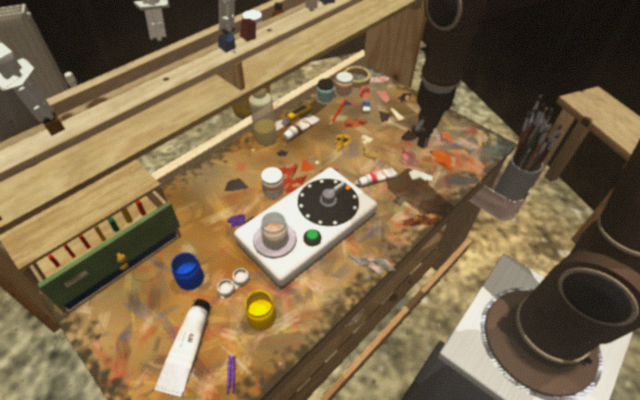

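The final pictures show the lever pointing at the orange stud (363,225) and the button up (284,242). The jar (257,213), tube, paint jar and dippers are where they were, and the arm is clear of everything. I'm handing the job in.

```bash
python3 -c "
from cell import arm
print(arm.job_done())"
```

```text
the job is handed in; nothing more can be done
None
```

The stirrer is set and started: the lever went click by click from -30° to the +90° position, where it points at the orange stud. With the finger off it, I pressed the green button once and let it come up again.

- **Lever:** The first check after the last push failed. The lever had stopped between clicks at about 76°, so I went back and pushed a few degrees more until it snapped. It measured 89.7° both before and after the button press.
- **Button:** The fingertip reached z = 65.8 mm, where about 20 N showed the button had bottomed out. Afterwards it stood up again at its normal height: depth read 75.5 mm and the networks about 70 mm, against 72 mm nominal.
- **Surroundings:** The jar, tube, paint jar and dippers are where they were, within the networks' error. The networks disagree with each other by up to about 10 mm on the stirrer's jar, but it looks unmoved in the pictures.
- **State at hand-in:** The arm was clear of everything at about 23 s, with wrist force near zero.

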